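# Get the whetstone out from under the tools and put the till back in order

### The job

We need the whetstone, but it lies in the bottom of the wooden tool till, under the spanner, the push stick and the pale lath that bridge across the saddles. Lay all three tools aside on the black rubber mat and let go of them, then lift the stone out and set it flat in the middle of its wooden stone holder, between the two end cleats and in line with it. When the stone is in, put every tool back across the till in the same notch that it came from, lying flat just as it lay at the start, and do not knock over the oil can or the lubricant bottle.

Things in the scene. Friction and masses are not known exactly. Their poses are not given: they have to be found in the camera images.
- tool_till: Fixed wooden till, base 154 (x) x 214 (y) x 12 mm. Upright saddle boards at x = +-69 mm, 12 thick, 126 clear between. Notches at y = -66, 0, +66 mm, 56 wide, floors at z = 56 mm; fingers between them up to 73. A tool lies along x in each notch pair; which in which varies. Stone on the base along y, low cleats past its ends. Origin: underside centre. It and the mat may swap places.
- bench_mat: Fixed low board faced with a black rubber mat, lying on the table, 180 (its x) x 205 (its y) mm, its top 16 mm above the table. Origin: centre of its underside. Room for the three tools side by side along its x axis (their ends stick out past it), 66 mm apart. Keep the wrist clear of the saw guide that hangs over the table, 0.29 m up, at about x = 0.62, y = 0.28 m.
- stone_holder: Fixed bench-stone holder, left of till and mat: dark board 86 (x) x 214 (y) x 16 mm, a pale cleat across each end at y = +-94 mm, 12 mm high, 18 thick, 170 mm clear between. Long sides open, so fingers have room beside the stone. The stone rests on the board, underside 16 mm above the table, its y along the holder's y (either way round). Origin: underside centre.
- spanner: Steel combination spanner, 51 x 277 x 10 mm, lying flat, length along y. Shaft 18 mm wide (x -9 to +9) and 7 thick (z 1 to 8) from y = -88 to +96 mm; open jaw at -y, ring at +y. Origin: middle of length and width, at the underside. 0.28 kg. Grip the shaft near the origin.
- pusher: Shaped wooden push stick, 50 x 245 x 14 mm, lying flat, its length along its y axis. At y = -20 mm it is solid from x = -25 to +11 mm (36 mm wide): grip it there, centre x = -7 mm. Origin: middle of its outline, at the underside. 0.11 kg.
- lath: Plain straight lath of pale wood, 24 x 201 x 9 mm, lying flat, its length along its y axis. Origin: centre of the underside. 0.03 kg. The one across the till is meant, not the one far off in the saw's side tray.
- stone: Two-sided whetstone (brown on grey), a block 52 x 160 x 26 mm, its length along its y axis. Origin: centre of the underside. 0.42 kg. At the start it lies on the till's base board, its underside 12 mm above the table, under the three tools (18 mm of air between).
- oil_can: Steel pump oil can with a thin upright spout, 72 x 100 x 170 mm, standing at the left; a bystander, not to be knocked over. Origin: middle of its outline, at the underside.
- bottle: Grey plastic lubricant bottle with an orange spout, 43 x 64 x 178 mm, standing at the left; a bystander, not to be knocked over. Origin: centre of the underside.

How it is judged:
By the outcome, as a careful person would: the job done as asked, in the order asked, and still so for the second after the job is handed in, with the robot touching nothing.
It also fails if it takes over 141 s, if anything falls off the work surface, if the arm or the gripper's body presses on something with over 40 N, if the wrist force passes 120 N, or if a joint passes its speed limit or range.

### The arm

A 7-joint arm with a two-finger parallel gripper is mounted at the origin on a cart in front of the work surface, level with it; the furniture and walls round the work are solid. World frame = base frame: x ahead of the robot, y to its left, z up, the work surface at z = 0. Lengths are in mm, angles in rad, forces in N, time in s.
With the tool pointing down it reaches from about 425 to 975 mm from the base axis. Payload 16.7 kg.
Tool frame: the origin (TCP) lies midway between the tips of the shut fingers; the grasp point (between the pads) lies 19 mm behind it; z points along the fingers, y is the direction in which the jaws open and shut (so a half turn about z gives the same grasp; the last joint's range is limited). The gripper opens to 85 mm and grips with 20 to 120 N. Pads are 22 mm wide; open, the fingers measure 114 mm over their backs; the gripper's body (76 mm by 85 mm) begins 54 mm behind the grasp point. The pads swing forward as they close: fully open they stand 13 mm farther back than shut.
Start: joints at [1.183, 0.426, 0.074, 1.606, -0.034, 1.111, -0.067], TCP at [159.633, -655.815, 231.302] pointing down, gripper open.
Joint ranges: [-2.85, 2.85], [-0.5, 2.14], [-1.23, 1.37], [0.21, 2.46], [-1.02, 4.16], [0.16, 2.05], [-2.73, 2.73]. Speed limits (rad/s): [1.89, 1.89, 2.39, 2.39, 3.01, 3.01, 3.01].

### API

Orientations are given as a unit quaternion [x, y, z, w].
In Python, from workcell import readout, eyes, ticket gives the robot as it stands.
- The arm moves only by the shell command python3 -m jog 'ROWS'. ROWS is JSON, a list of rows, each a list of 3 entries, a list of its own where there are three numbers: the shift along the tool's x, y, z in mm, then the turn, a rotation vector about the tool's x, y, z in rad, then the finger opening in mm, from 0 to 85.4. In form: [[[dx, dy, dz], [wx, wy, wz], gripper], ...]. A call has 1 to 12 rows; each row is the pose to reach, as a shift and turn from the pose measured when the call began, along the tool's axes at that moment; what a row does not reach only later rows make up. A row lasts 1/12 s, in which the tool goes at most 41.7 mm and 7.16 degrees, less where a joint would pass 70% of its speed; a pose out of reach is approached as far as the arm can. A call with a gripper value outside its range is refused whole. The fingers move at their own pace and stop on an object; the grip force is fixed at half the most. Time passes only in rows, so rows that repeat a pose let the fingers close. It gives the time, the measured TCP pose, the force and the opening at its end, in the units of the state.
- readout.sense(): the state, without advancing time (a new reading comes with each control period).
- eyes.get_image(name): name is "scene" or "top"; returns the picture (480x640x3 uint8, red, green, blue); there is no depth.
- eyes.get_calibration(name): a dict with "intrinsics" (3x3 intrinsics, pixels), "rvec" (rotation vector, rad) and "tvec" (3), from world to camera coordinates, as OpenCV has them. Camera axes: x right, y down, z forward; pixel columns grow to the right and rows downward; lengths in mm; the calibration is good to about 2 mm. A picture is of the moment at which its call begins. get_calibration takes no time and is no camera call.
- ticket.hand_in(): hands the job in, once; it reports no verdict.
The state is a dict: "t": time; "joint_pos": joint angles; "qvel": joint speeds; "joint_torque": joint torques, N m; "position": TCP position; "orientation": TCP orientation; "contact_force": force on the tool from outside, world axes, zero at the start; "ft_torque": the same for the moment, N m; "opening": finger opening in mm.
Only numpy, scipy, OpenCV 4.12 (cv2) and the standard library are available. Lean on these libraries where they do the work, as an engineer would, in place of code of your own. Each camera call takes 0.05 s, during which the arm holds its last target. There are 200 camera calls.

## Working session

There is one attempt and no reset: what is moved stays moved. The work goes in short steps, Python scripts to look and compute and a shell command to move; the robot and the scene stay as the last step left them, time stands still between calls to the robot, and variables do not carry over. Pictures are saved under pics/ and viewed, about 12 in all and at most 16, crops included, and the job is handed in when it is done.

```bash
ls; mkdir -p pics; python3 - <<'E'
from workcell import readout, eyes
import cv2, json
s=readout.sense(); print(s)
for n in("scene","top"):
    print(n,eyes.get_calibration(n)); cv2.imwrite(f"pics/{n}0.png",eyes.get_image(n)[:,:,::-1])
E
```

```text
pics
{'t': 0.0, 'joint_pos': array([ 1.18250373,  0.42672332,  0.0738481 ,  1.60660033, -0.03406321,
        1.11078201, -0.06712211]), 'qvel': array([ 0.00165542, -0.00013296,  0.00172553, -0.00132377, -0.00062146,
       -0.00097513, -0.00086931]), 'joint_torque': array([ 2.87168696e-03, -9.49829292e+01,  3.76173198e+00, -4.63501704e+01,
        1.90058240e-02,  1.04665960e-02, -4.03551564e-05]), 'position': array([ 159.52708494, -655.46958308,  230.61925771]), 'orientation': array([ 9.92882595e-01,  1.19095586e-01, -1.35847192e-04, -6.12271822e-04]), 'contact_force': array([ 1.28216666,  0.83198347, -0.32770473]), 'ft_torque': array([-0.00766489,  0.02058107,  0.03908145]), 'opening': 85.27140328049818}
scene {'intrinsics': array([[552.14250161,   0.        , 324.61568183],
       [  0.        , 552.14250161, 239.07345013],
       [  0.        ,   0.        ,   1.        ]]), 'rvec': array([ 1.16253924, -2.17621211,  1.13885995]), 'tvec': array([ 414.16937557,  228.23285362, 1057.08648341])}
top {'intrinsics': array([[468.54622702,   0.        , 315.65159216],
       [  0.        , 468.54622702, 252.6090788 ],
       [  0.        ,   0.        ,   1.        ]]), 'rvec': array([ 2.18858476, -2.17966838,  0.13228726]), 'tvec': array([ 161.03867424,  510.85906751, 1058.00396535])}
```

View pics/scene0.png

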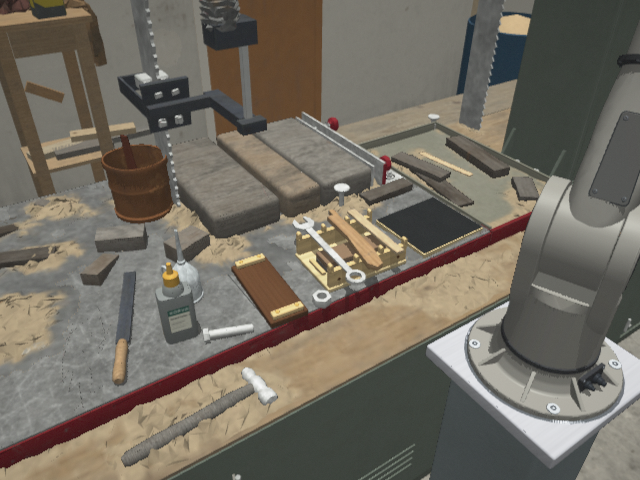

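View pics/top0.png

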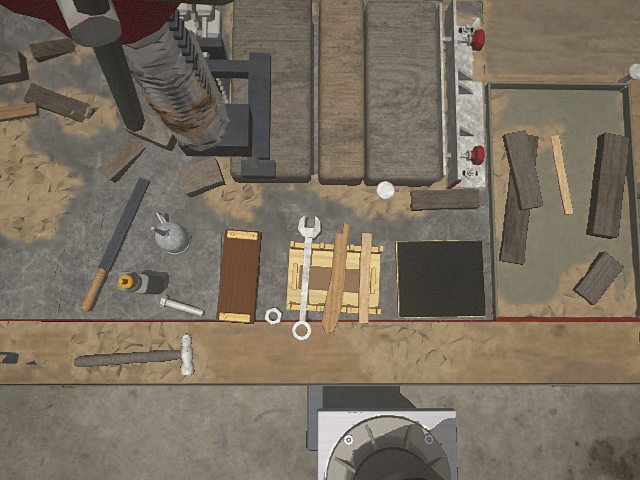

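The top view shows the holder at about (240,277), the till at (335,278) and the mat at (440,278). From left to right on the till lie the spanner, push stick and lath. The can is at (172,235) and the bottle at (130,282), both well to the left. I'll measure these from an enlarged crop.

```bash
cat > h.py <<'E'
import numpy as np, cv2
from scipy.spatial.transform import Rotation as R
from workcell import readout, eyes
def cast(n,px,z):
    "pixels (N,2) -> world points on plane z (z scalar or per pixel)"
    c=eyes.get_calibration(n); Rm=cv2.Rodrigues(c["rvec"])[0]; C=-Rm.T@c["tvec"]
    px=np.atleast_2d(np.float64(px)); d=(np.linalg.inv(c["intrinsics"])@np.c_[px,np.ones(len(px))].T).T@Rm
    return C+d*((z-C[2])/d[:,2])[:,None]
def snap(n,f):
    im=eyes.get_image(n)[:,:,::-1].copy(); cv2.imwrite(f"pics/{f}.png",im); return im
def rect(mask,n,z):
    "largest contour -> centre, sides, long axis angle in world"
    c=max(cv2.findContours(mask.astype(np.uint8),0,2)[0],key=cv2.contourArea)
    w=np.float32(cast(n,c[:,0],z)[:,:2]); (ctr,sz,a)=cv2.minAreaRect(w)
    if sz[0]<sz[1]: sz=sz[::-1]; a-=90
    return np.round(ctr,1),np.round(sz,1),round((a+90)%180-90,2)
def goto(xy,z,yaw):
    "shift/turn in tool axes from present pose to TCP (x,y,z) pointing down, jaw axis (tool y) at world angle yaw deg"
    s=readout.sense(); r=R.from_quat(s["orientation"]); a=np.radians(yaw)
    best=None
    for k in(0,np.pi):
        y=np.array([np.cos(a+k),np.sin(a+k),0]); zz=np.array([0,0,-1.]); t=R.from_matrix(np.c_[np.cross(y,zz),y,zz])
        v=(r.inv()*t).as_rotvec()
        if best is None or np.linalg.norm(v)<np.linalg.norm(best): best=v
    return np.round(r.inv().apply(np.r_[xy,z]-s["position"]),1),np.round(best,3)
E
python3 - <<'E'
from h import *
im=cv2.imread("pics/top0.png"); 
cv2.imwrite("pics/crop0.png",cv2.resize(im[200:350,210:510],None,fx=2.6,fy=2.6,interpolation=2))
g=im.max(2)<45
m=np.zeros(g.shape,bool); m[230:325,385:495]=1
print("mat",rect(g&m,"top",16))
print(cast("top",[[240,277],[335,278],[172,235],[130,282]],16))
s=cv2.imread("pics/scene0.png"); cv2.imwrite("pics/crops.png",cv2.resize(s[190:330,220:420],None,fx=4,fy=4,interpolation=2))
E
```

```text
mat (array([365.5, -96.4]), array([0., 0.]), 0.0)
[[453.5663247  336.76207344  16.        ]
 [452.1269351  118.08052491  16.        ]
 [549.92183502 495.02533001  16.        ]
 [441.16162292 586.73353739  16.        ]]
```

View pics/crop0.png

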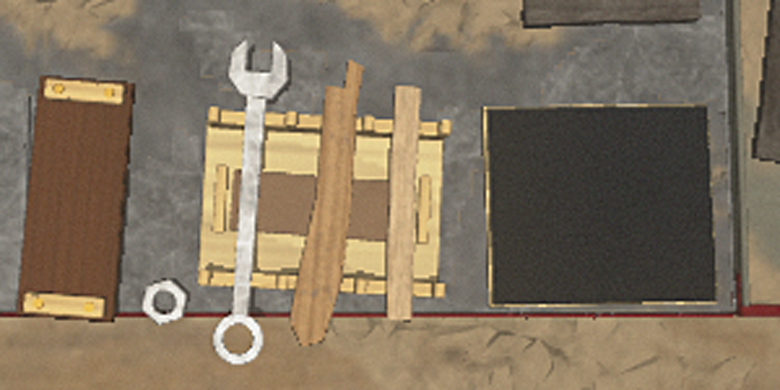

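View pics/crops.png

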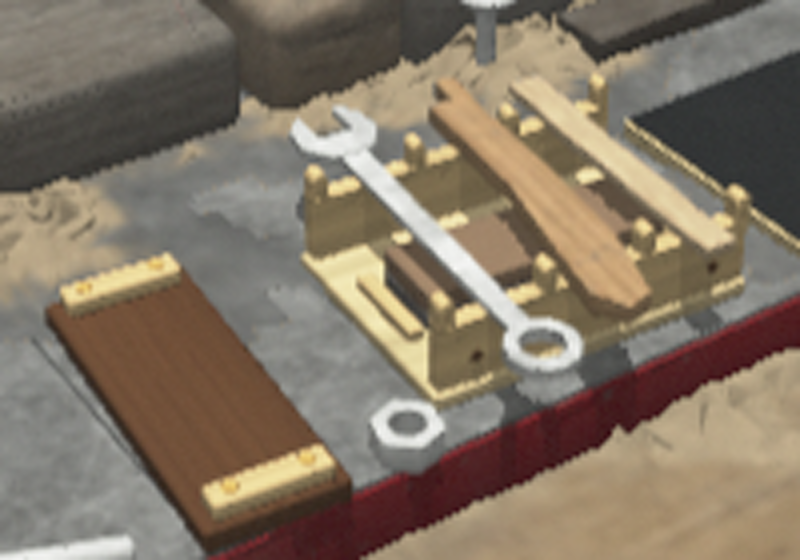

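```bash
python3 - <<'E'
from h import *
im=cv2.imread("pics/top0.png"); hsv=cv2.cvtColor(im,cv2.COLOR_BGR2HSV)
f=lambda c:np.array(c)/2.6+[210,200]-.3
for n,c in dict(mat=(600,200),holder=(75,200),cleat=(85,92),span=(245,250),push=(330,200),lath=(402,200),stone=(280,200),till=(290,150),finger=(292,117),table=(170,200),sand=(600,350),board=(240,300)).items():
    x,y=np.int32(f(c)); print(n,hsv[y,x],hsv[y+1,x+1])
C=lambda n,p,z:print(n,np.round(cast("top",f(p),z)[:,:2],1).tolist())
C("mat c",[(485,106),(708,106),(717,302),(490,305)],16)
C("fingers up",[(213,113),(292,117),(365,122),(447,127)],73)
C("fingers lo",[(205,275),(283,281),(355,285),(440,290)],73)
C("cleats till",[(222,198),(424,209)],20)
C("holder",[(42,77),(134,82),(118,319),(20,313)],16)
C("hcleats",[(84,92),(64,304)],28)
E
```

```text
mat [10 26 58] [30 24 42]
holder [ 11 118 108] [ 12 141 105]
cleat [ 21 111 227] [ 22 109 232]
span [ 26  19 212] [ 18  11 222]
push [ 16 109 194] [ 16 112 196]
lath [ 17  93 214] [ 18  93 214]
stone [ 14 102 147] [ 15 103 148]
till [ 20  97 206] [ 20  98 215]
finger [ 21 114 234] [ 19 113 206]
table [  5  25 122] [ 20  23 136]
sand [ 18  83 162] [ 19  81 163]
board [ 17  21 216] [ 19  19 192]
mat c [[540.3, -25.3], [541.5, -227.5], [366.1, -230.1], [363.0, -27.3]]
fingers up [[525.9, 217.3], [522.9, 150.4], [519.0, 88.5], [515.1, 18.8]]
fingers lo [[389.7, 222.9], [384.9, 157.8], [381.7, 97.5], [377.7, 26.1]]
cleats till [[456.5, 210.2], [447.5, 31.1]]
holder [[564.0, 371.5], [560.0, 289.5], [350.3, 300.6], [355.3, 386.2]]
hcleats [[549.1, 332.3], [363.7, 346.3]]
```

```bash
cat > meas.py <<'E'
from h import *
import sys
def mask(hsv,lo,hi,box):
    m=cv2.inRange(hsv,np.array(lo),np.array(hi)); o=np.zeros_like(m); x0,y0,x1,y1=box; o[y0:y1,x0:x1]=m[y0:y1,x0:x1]; return o
def axis(m,z,rows):
    "midline of mask per image row -> world points, fitted line: y at several x, angle, width"
    P=[];W=[]
    for r in rows:
        c=np.where(m[r])[0]
        if len(c)<3: continue
        a,b=cast("top",[[c.min()-.5,r],[c.max()+.5,r]],z); P.append((a+b)[:2]/2); W.append(abs(a[1]-b[1]))
    P=np.array(P); k=np.polyfit(P[:,0],P[:,1],1); return k,P,np.median(W)
E
python3 - <<'E'
from meas import *
im=cv2.imread("pics/top0.png"); hsv=cv2.cvtColor(im,cv2.COLOR_BGR2HSV)
mm={}
mm["mat"]=mask(hsv,(0,0,0),(180,60,75),(390,235,492,322))
mm["holder"]=mask(hsv,(5,90,60),(16,200,150),(212,225,268,325))
mm["stone"]=mask(hsv,(8,85,110),(17,120,165),(296,262,374,298))
mm["span"]=mask(hsv,(0,0,165),(180,45,255),(290,210,322,345))
mm["lath"]=mask(hsv,(13,60,150),(18,105,255),(356,230,374,325))
mm["push"]=mask(hsv,(11,95,140),(18,150,255),(320,222,352,335))
for k,z in dict(mat=16,holder=16,stone=38,span=64,lath=65,push=70).items(): print(k,rect(mm[k],"top",z))
for k,z,rows in(("span",64,range(245,312)),("lath",65,range(240,318))):
    l,P,w=axis(mm[k],z,rows); print(k,"angle",np.degrees(np.arctan(l[0])),"y@450",np.polyval(l,450),"w",w)
for r in range(266,292,4):
    c=np.where(mm["push"][r])[0]; print(r,c.min(),c.max(),np.round(cast("top",[[c.min()-.5,r],[c.max()+.5,r]],70)[:,:2],0).tolist())
o=np.zeros_like(im)
for i,k in enumerate(mm): o[mm[k]>0]=[(90,90,90),(0,0,255),(0,255,0),(255,0,0),(0,255,255),(255,0,255)][i]
cv2.imwrite("pics/masks.png",cv2.resize(o[200:350,210:510],None,fx=2.6,fy=2.6,interpolation=0))
E
```

```text
mat (array([ 452.9, -128.3]), array([198.2, 174.6]), -88.92)
holder (array([456.3, 337.8]), array([212.5,  88.3]), -4.15)
stone (array([453.8, 151.8]), array([57.2, 52.6]), -3.61)
span (array([452.9, 185.8]), array([272.6,  47.3]), -2.96)
lath (array([450.2,  55.8]), array([200.9,  35.1]), 0.08)
push (array([450.2, 120.5]), array([243.6,  68.3]), 0.11)
span angle -3.8851421147455243 y@450 187.57566143987856 w 15.372614613381444
lath angle -2.793055014637859 y@450 56.835597660008006 w 22.099055493163377
266 332 345 [[476.0, 129.0], [476.0, 99.0]]
270 320 351 [[467.0, 156.0], [468.0, 85.0]]
274 320 351 [[459.0, 156.0], [459.0, 85.0]]
278 320 351 [[450.0, 156.0], [450.0, 85.0]]
282 320 351 [[441.0, 156.0], [441.0, 85.0]]
286 320 351 [[432.0, 156.0], [432.0, 85.0]]
290 328 351 [[424.0, 138.0], [424.0, 85.0]]
```

View pics/masks.png

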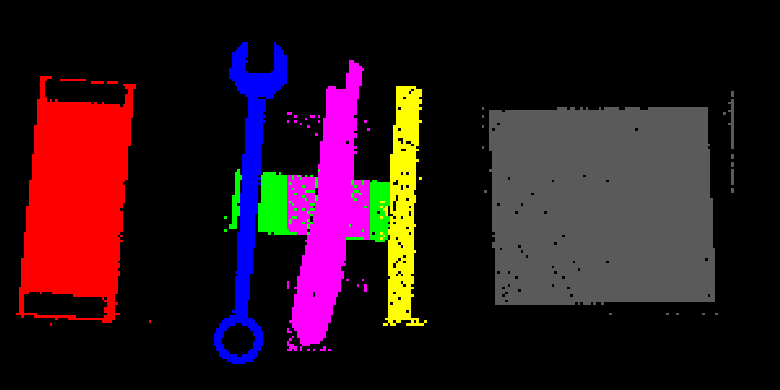

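The masks pick out each item cleanly except the push stick, where stone pixels leak in. I'll measure its width profile with a brighter threshold, and refine the holder.

```bash
python3 - <<'E'
from meas import *
im=cv2.imread("pics/top0.png"); hsv=cv2.cvtColor(im,cv2.COLOR_BGR2HSV)
m=mask(hsv,(11,95,165),(18,150,255),(318,222,352,335)); m=cv2.morphologyEx(m,cv2.MORPH_OPEN,np.ones((3,3)))
print("push",rect(m,"top",70))
for r in range(224,334,4):
    c=np.where(m[r])[0]
    if len(c): a,b=cast("top",[[c.min()-.5,r],[c.max()+.5,r]],70); print(r,np.round([a[0],a[1],b[1],a[1]-b[1]],0))
h=mask(hsv,(5,90,60),(16,200,150),(212,225,268,325))
k,P,w=axis(h,16,range(245,310)); print("holder ang",np.degrees(np.arctan(k[0])),np.polyval(k,456),w)
print("goto", goto((480,-250),230,90), goto((453,187),180,86.5))
E
```

```text
push (array([451.8, 116.9]), array([239.4,  35.9]), -9.14)
224 [570. 103.  96.   7.]
228 [561. 105.  92.  13.]
232 [552. 105.  94.  11.]
236 [543. 120.  94.  27.]
240 [534. 120.  96.  24.]
244 [525. 120. 101.  20.]
248 [516. 123.  98.  24.]
252 [507. 123.  98.  24.]
256 [498. 123. 103.  20.]
260 [489. 127.  98.  29.]
264 [481. 125. 101.  24.]
268 [472. 127. 101.  26.]
272 [463. 129. 105.  24.]
276 [454. 129. 101.  29.]
280 [445. 132. 101.  31.]
284 [437. 134. 103.  31.]
288 [428. 136. 103.  33.]
292 [419. 138. 105.  33.]
296 [410. 140. 105.  35.]
300 [402. 143. 108.  35.]
304 [393. 142. 110.  33.]
308 [384. 145. 110.  35.]
312 [376. 142. 112.  31.]
316 [367. 149. 114.  35.]
320 [358. 151. 119.  33.]
324 [350. 151. 121.  30.]
328 [341. 147. 123.  24.]
holder ang -4.103993700030223 339.6447012238052 84.72663775654752
goto (array([ 407.3, -318.2,    1. ]), array([-0.001,  0.   ,  0.239])) (array([ 484.4, -749.1,   51.5]), array([-0.001,  0.   ,  0.3  ]))
```

```bash
python3 -m jog '[[[34,-27,0],[0,0,0.02],60],[[68,-53,0],[0,0,0.04],60],[[102,-80,0],[0,0,0.06],60],[[136,-106,0],[0,0,0.08],60],[[170,-133,0],[0,0,0.1],60],[[204,-159,0],[0,0,0.12],60],[[238,-186,0],[0,0,0.14],60],[[272,-212,0],[0,0,0.16],60],[[306,-239,0],[0,0,0.18],60],[[340,-265,0],[0,0,0.2],60],[[374,-292,0],[0,0,0.22],60],[[407,-318,0],[0,0,0.24],60]]'; python3 -c "
from h import *
print(goto((452,187.4),150,86.1),readout.sense()['joint_pos'])"
```

```text
t: 1.1
position: [470.2, -261.5, 231.0]
orientation: [1.0, -0.001, -0.0, -0.001]
contact_force: [1.2, -0.9, 0.0]
opening: 60.0
(array([ -19.2, -448.8,   81.5]), array([-0.001,  0.   ,  0.066])) [ 0.5197033   0.21088815 -0.15092348  1.90439929  0.0357568   1.02973253
 -1.21948974]
```

```bash
python3 -m jog '[[[-2,-40,0],[0,0,0],45],[[-4,-80,0],[0,0,0.01],45],[[-6,-120,0],[0,0,0.02],45],[[-8,-160,0],[0,0,0.03],45],[[-10,-200,0],[0,0,0.04],45],[[-11,-240,0],[0,0,0.05],45],[[-13,-280,0],[0,0,0.06],45],[[-15,-320,5],[0,0,0.066],45],[[-17,-360,20],[0,0,0.066],45],[[-18,-400,40],[0,0,0.066],45],[[-19,-435,60],[0,0,0.066],45],[[-19,-449,81],[0,0,0.066],45]]'; python3 -m jog '[[[0,0,0],[0,0,0],45],[[0,0,0],[0,0,0],45]]';python3 -c "
from h import *
print(goto((452,187.4),58,86.1),readout.sense()['joint_pos']); im=snap('scene','s1'); cv2.imwrite('pics/s1c.png',cv2.resize(im[130:330,220:470],None,fx=3,fy=3)) "
```

```text
t: 2.1
position: [451.7, 192.3, 150.2]
orientation: [0.999, -0.032, 0.0, -0.002]
contact_force: [1.1, 0.9, 0.7]
opening: 44.9
t: 2.27
position: [450.5, 193.4, 149.2]
orientation: [1.0, -0.031, -0.001, -0.002]
contact_force: [0.1, -0.3, 0.0]
opening: 44.9
(array([ 2. ,  6.2, 91.2]), array([-0.003,  0.002,  0.006])) [-0.09356403  0.26367872 -0.50301201  2.06732973  0.16347984  0.8484627
 -2.32307779]
```

View pics/s1c.png

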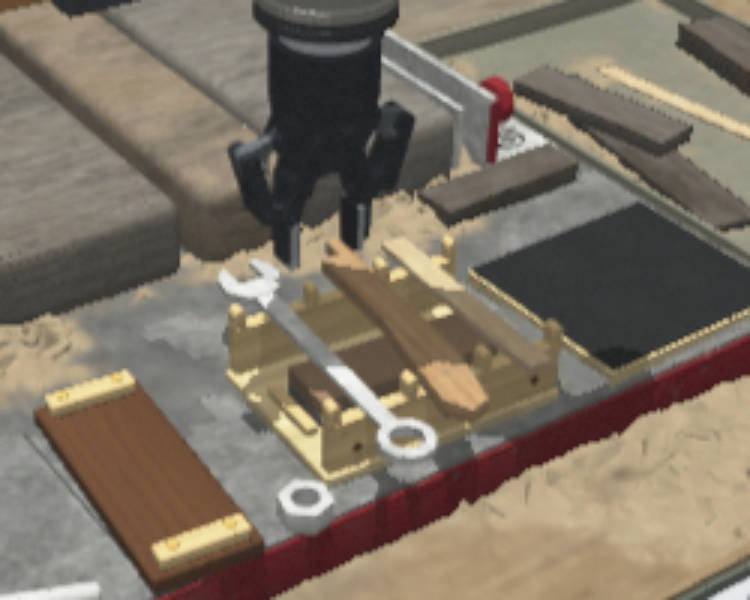

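```bash
python3 -m jog '[[[2,6,15],[0,0,0.006],45],[[2,6,30],[0,0,0.006],45],[[2,6,50],[0,0,0.006],45],[[2,6,70],[0,0,0.006],45],[[2,6,85],[0,0,0.006],45],[[2,6,93],[0,0,0.006],45],[[2,6,93],[0,0,0.006],45],[[2,6,93],[0,0,0.006],45],[[2,6,93],[0,0,0.006],45]]'; python3 -c "
from h import *
print(goto((452,187.4),56,86.1)); im=snap('scene','s2'); cv2.imwrite('pics/s2c.png',cv2.resize(im[150:310,270:390],None,fx=4,fy=4)) "
```

```text
t: 3.07
position: [453.7, 186.3, 58.3]
orientation: [0.999, -0.035, 0.001, -0.002]
contact_force: [0.5, 0.2, -0.1]
opening: 45.0
(array([-1.8, -1. ,  2.3]), array([-0.003, -0.001, -0.002]))
```

View pics/s2c.png

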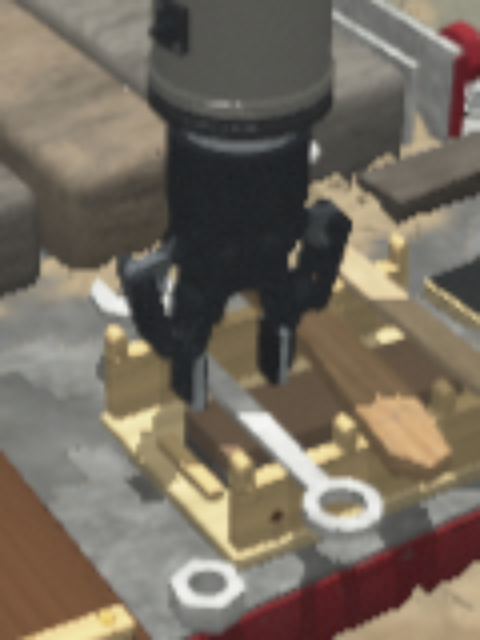

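Fingers straddle the shaft (about (215–275, 380) in the crop). Close and lift.

```bash
python3 -m jog '[[[-1,0,3],[0,0,0],45],[[-1,0,3],[0,0,0],30],[[-1,0,3],[0,0,0],14],[[-1,0,3],[0,0,0],14],[[-1,0,3],[0,0,0],14],[[-1,0,3],[0,0,0],14],[[-1,0,3],[0,0,0],14],[[-1,0,3],[0,0,0],14],[[-1,0,3],[0,0,0],14]]';  python3 -m jog '[[[0,0,-10],[0,0,0],14],[[0,0,-25],[0,0,0],14],[[0,0,-45],[0,0,0],14],[[0,0,-65],[0,0,0],14],[[0,0,-80],[0,0,0],14],[[0,0,-85],[0,0,0],14],[[0,0,-85],[0,0,0],14],[[0,0,-85],[0,0,0],14]]'; python3 -c "
from h import *
print(goto((452.9,-62.3),140,90.7))"
```

```text
t: 3.87
position: [452.9, 186.6, 55.7]
orientation: [0.999, -0.035, 0.001, -0.002]
contact_force: [-2.5, -1.2, 10.3]
opening: 14.9
t: 4.53
position: [452.6, 186.0, 140.5]
orientation: [0.999, -0.035, 0.001, -0.002]
contact_force: [-0.2, 0.1, -3.4]
opening: 15.1
(array([ 17.8, 247.7,  -0.3]), array([-0.003, -0.002, -0.083]))
```

```bash
python3 -m jog '[[[1,20,0],[0,0,-0.01],14],[[3,50,0],[0,0,-0.02],14],[[6,85,0],[0,0,-0.03],14],[[8,120,0],[0,0,-0.04],14],[[11,155,0],[0,0,-0.05],14],[[14,190,0],[0,0,-0.065],14],[[16,220,0],[0,0,-0.08],14],[[18,240,0],[0,0,-0.083],14],[[18,248,0],[0,0,-0.083],14],[[18,248,0],[0,0,-0.083],14],[[18,248,0],[0,0,-0.083],14],[[18,248,0],[0,0,-0.083],14]]'; python3 -m jog '[[[0,0,20],[0,0,0],14],[[0,0,45],[0,0,0],14],[[0,0,75],[0,0,0],14],[[0,0,95],[0,0,0],14],[[0,0,105],[0,0,0],14],[[0,0,110],[0,0,0],14],[[0,0,110],[0,0,0],14],[[0,0,110],[0,0,0],14]]'; python3 -c "
from h import *
print(goto((452.9,-62.3),17.5,90.7));im=snap('scene','s3'); cv2.imwrite('pics/s3c.png',cv2.resize(im[150:310,300:500],None,fx=3.5,fy=3.5))"
```

```text
t: 5.53
position: [452.9, -61.4, 139.2]
orientation: [1.0, 0.007, 0.001, -0.002]
contact_force: [0.6, -0.5, -3.1]
opening: 15.1
t: 6.2
position: [453.6, -60.6, 29.9]
orientation: [1.0, 0.007, 0.001, -0.002]
contact_force: [0.2, 0.3, -2.1]
opening: 15.0
(array([-0.7,  1.7, 12.4]), array([-0.004, -0.002,  0.002]))
```

View pics/s3c.png

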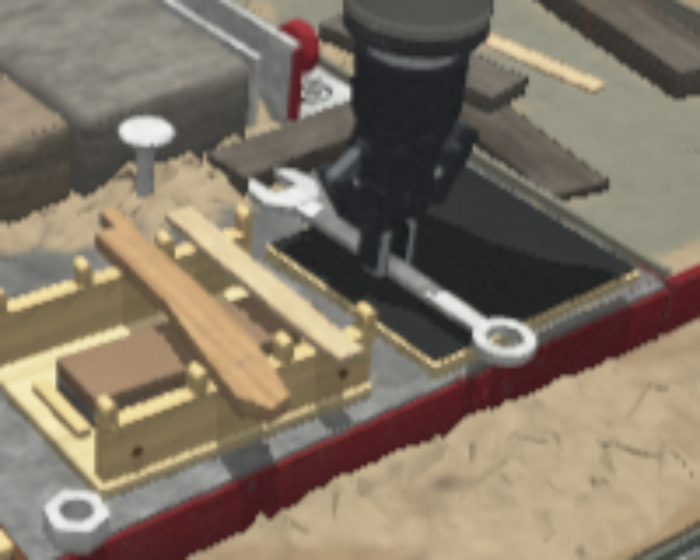

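The spanner is held level over the mat's left part (about (400,270) in the crop). Lower it gently.

```bash
python3 -m jog '[[[0,1,4],[0,0,0],14],[[0,1,8],[0,0,0],14],[[0,1,11],[0,0,0],14],[[0,1,12.5],[0,0,0],14],[[0,1,12.5],[0,0,0],14],[[0,1,12.5],[0,0,0],14]]'; python3 -m jog '[[[0,0,0.8],[0,0,0],14],[[0,0,1.2],[0,0,0],14],[[0,0,1.2],[0,0,0],14]]'
```

```text
t: 6.75
position: [453.7, -61.7, 17.6]
orientation: [1.0, 0.007, 0.001, -0.002]
contact_force: [-0.3, -0.4, -2.4]
opening: 15.3
t: 7.0
position: [453.8, -61.7, 16.5]
orientation: [1.0, 0.007, 0.001, -0.002]
contact_force: [-1.0, -0.1, -0.2]
opening: 14.9
```

```bash
python3 -m jog '[[[0,0,0],[0,0,0],20],[[0,0,0],[0,0,0],34],[[0,0,0],[0,0,0],34],[[0,0,-5],[0,0,0],40],[[0,0,-20],[0,0,0],50],[[0,0,-45],[0,0,0],60],[[0,0,-75],[0,0,0],60],[[0,0,-105],[0,0,0],60],[[0,0,-120],[0,0,0],60],[[0,0,-123],[0,0,0],60],[[0,0,-123],[0,0,0],60]]'; python3 -c "
from h import *
im=snap('top','t2')
print(goto((430,119.5),140,83))"
```

```text
t: 7.92
position: [454.1, -62.4, 140.7]
orientation: [1.0, 0.007, 0.002, -0.001]
contact_force: [0.4, -0.0, -0.3]
opening: 60.1
(array([-2.090e+01, -1.821e+02,  1.000e-01]), array([-0.003, -0.003,  0.136]))
```

```bash
python3 -m jog '[[[-2,-20,0],[0,0,0.01],55],[[-5,-50,0],[0,0,0.03],55],[[-9,-85,0],[0,0,0.06],55],[[-14,-120,0],[0,0,0.09],55],[[-18,-150,0],[0,0,0.12],55],[[-20,-172,0],[0,0,0.136],55],[[-21,-182,0],[0,0,0.136],55],[[-21,-182,0],[0,0,0.136],55],[[-21,-182,0],[0,0,0.136],55],[[-21,-182,0],[0,0,0.136],55]]'; python3 -m jog '[[[0,0,15],[0,0,0],55],[[0,0,35],[0,0,0],55],[[0,0,55],[0,0,0],55],[[0,0,68],[0,0,0],55],[[0,0,74],[0,0,0],55],[[0,0,74],[0,0,0],55],[[0,0,74],[0,0,0],55]]'; python3 -c "
from h import *
print(goto((430,119.5),56.5,83)); im=snap('scene','s4'); cv2.imwrite('pics/s4c.png',cv2.resize(im[150:310,270:430],None,fx=3.5,fy=3.5))"
```

```text
t: 8.8
position: [429.5, 118.5, 139.3]
orientation: [0.998, -0.061, 0.001, -0.001]
contact_force: [-0.5, 0.6, 0.0]
opening: 55.2
t: 9.38
position: [429.7, 118.2, 65.4]
orientation: [0.998, -0.062, 0.0, -0.001]
contact_force: [0.1, 0.9, -0.7]
opening: 55.1
(array([ 0.1, -1.3,  8.9]), array([-0.003, -0.001, -0.001]))
```

View pics/s4c.png

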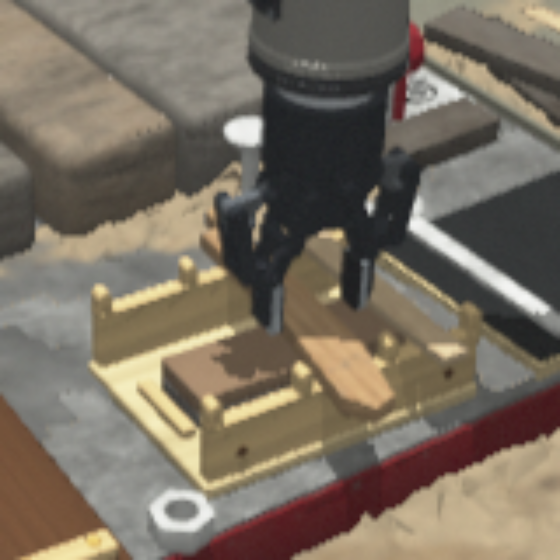

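The fingers straddle the push stick. Grip and lift.

```bash
python3 -m jog '[[[0,-1,4],[0,0,0],55],[[0,-1,8],[0,0,0],55],[[0,-1,10],[0,0,0],50],[[0,-1,10],[0,0,0],40],[[0,-1,10],[0,0,0],28],[[0,-1,10],[0,0,0],28],[[0,-1,10],[0,0,0],28],[[0,-1,10],[0,0,0],28],[[0,-1,10],[0,0,0],28]]';  python3 -m jog '[[[0,0,-10],[0,0,0],28],[[0,0,-25],[0,0,0],28],[[0,0,-45],[0,0,0],28],[[0,0,-65],[0,0,0],28],[[0,0,-80],[0,0,0],28],[[0,0,-85],[0,0,0],28],[[0,0,-85],[0,0,0],28],[[0,0,-85],[0,0,0],28]]'; python3 -c "
from h import *
print(goto((430.5,-132),140,87));im=snap('top','t3'); cv2.imwrite('pics/t3c.png',cv2.resize(im[200:350,270:510],None,fx=3,fy=3))"
```

```text
t: 10.18
position: [430.2, 119.4, 56.2]
orientation: [0.998, -0.062, 0.001, -0.001]
contact_force: [-1.2, -1.8, 5.1]
opening: 30.9
t: 10.85
position: [430.0, 119.1, 141.0]
orientation: [0.998, -0.062, 0.001, -0.001]
contact_force: [0.7, -0.6, -1.6]
opening: 30.7
(array([ 31.4, 249.1,   0.4]), array([-0.003, -0.002, -0.071]))
```

View pics/t3c.png

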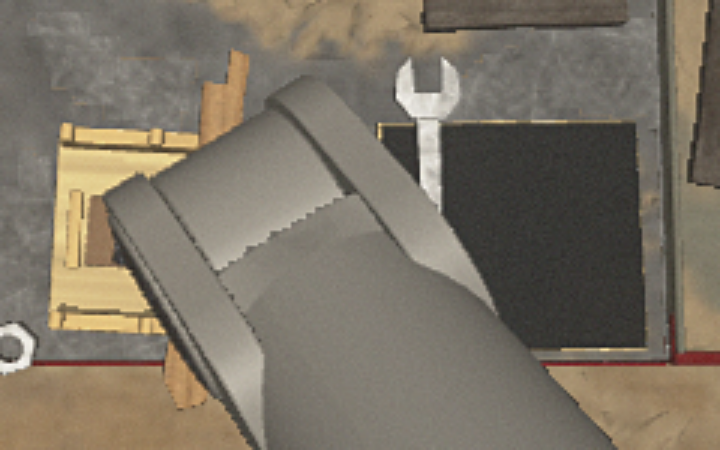

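```bash
python3 -m jog '[[[2,20,0],[0,0,-0.01],28],[[6,50,0],[0,0,-0.02],28],[[11,85,0],[0,0,-0.03],28],[[16,120,0],[0,0,-0.04],28],[[21,155,0],[0,0,-0.05],28],[[26,190,0],[0,0,-0.06],28],[[30,220,0],[0,0,-0.07],28],[[32,237,0],[0,0,-0.07],28],[[33,244,0],[0,0,-0.07],28],[[33,244,0],[0,0,-0.07],28],[[33,244,0],[0,0,-0.07],28],[[33,244,0],[0,0,-0.07],28]]'; python3 -m jog '[[[0,0,20],[0,0,0],28],[[0,0,45],[0,0,0],28],[[0,0,75],[0,0,0],28],[[0,0,95],[0,0,0],28],[[0,0,108],[0,0,0],28],[[0,0,115],[0,0,0],28],[[0,0,120],[0,0,0],28],[[0,0,122],[0,0,0],28],[[0,0,122],[0,0,0],28]]'; python3 -m jog '[[[0,0,0.8],[0,0,0],28],[[0,0,1.2],[0,0,0],28],[[0,0,1.2],[0,0,0],28]]'
```

```text
t: 11.9
position: [432.4, -125.8, 139.7]
orientation: [1.0, -0.026, 0.0, -0.001]
contact_force: [0.0, 0.4, -1.2]
opening: 30.9
t: 12.65
position: [432.7, -125.1, 17.8]
orientation: [1.0, -0.025, 0.0, -0.001]
contact_force: [-0.1, -0.9, -1.1]
opening: 31.0
t: 12.9
position: [433.1, -125.2, 17.2]
orientation: [1.0, -0.025, 0.001, -0.001]
contact_force: [-0.2, -0.9, -1.3]
opening: 31.0
```

Go down 1 mm more, then release and lift.

```bash
python3 -m jog '[[[0,0,0.8],[0,0,0],28],[[0,0,1],[0,0,0],28],[[0,0,1],[0,0,0],28]]'; python3 -m jog '[[[0,0,0],[0,0,0],34],[[0,0,0],[0,0,0],44],[[0,0,0],[0,0,0],46],[[0,0,-5],[0,0,0],46],[[0,0,-20],[0,0,0],46],[[0,0,-45],[0,0,0],46],[[0,0,-75],[0,0,0],46],[[0,0,-105],[0,0,0],46],[[0,0,-120],[0,0,0],46],[[0,0,-123],[0,0,0],46],[[0,0,-123],[0,0,0],46]]'; python3 -c "
from h import *
print(goto((452,56.9),140,87))"
```

```text
t: 13.15
position: [433.1, -125.3, 16.3]
orientation: [1.0, -0.026, 0.001, -0.001]
contact_force: [0.1, -0.9, -0.1]
opening: 30.9
t: 14.07
position: [433.4, -125.8, 140.4]
orientation: [1.0, -0.026, 0.002, -0.001]
contact_force: [0.5, 0.0, -0.8]
opening: 46.1
(array([   9.2, -183.4,    0.8]), array([-0.002, -0.004,  0.001]))
```

```bash
python3 -m jog '[[[1,-20,0],[0,0,0],46],[[2,-50,0],[0,0,0],46],[[4,-85,0],[0,0,0],46],[[6,-120,0],[0,0,0],46],[[8,-150,0],[0,0,0],46],[[9,-172,0],[0,0,0],46],[[9,-183,0],[0,0,0],46],[[9,-183,0],[0,0,0],46],[[9,-183,0],[0,0,0],46],[[9,-183,0],[0,0,0],46]]'; python3 -m jog '[[[0,0,15],[0,0,0],46],[[0,0,35],[0,0,0],46],[[0,0,55],[0,0,0],46],[[0,0,68],[0,0,0],46],[[0,0,74],[0,0,0],46],[[0,0,74],[0,0,0],46],[[0,0,74],[0,0,0],46]]'; python3 -c "
from h import *
print(goto((452,56.9),55.5,87)); im=snap('scene','s5'); cv2.imwrite('pics/s5c.png',cv2.resize(im[150:310,280:500],None,fx=3.5,fy=3.5))"
```

```text
t: 14.9
position: [451.3, 55.6, 140.0]
orientation: [1.0, -0.026, 0.002, -0.001]
contact_force: [0.1, -0.8, 0.1]
opening: 46.5
t: 15.48
position: [451.5, 55.1, 66.2]
orientation: [1.0, -0.026, 0.001, -0.001]
contact_force: [0.5, 0.3, 0.3]
opening: 45.8
(array([ 0.4, -1.8, 10.7]), array([-0.001, -0.003, -0.   ]))
```

View pics/s5c.png

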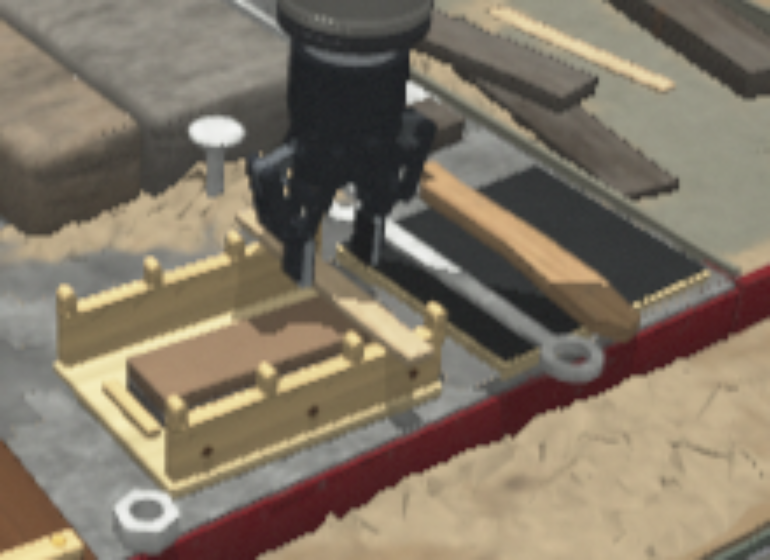

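The spanner and push stick lie on the mat, and the fingers straddle the lath. Grip, lift and carry it. (11 pictures viewed so far.)

```bash
python3 -m jog '[[[0,-2,4],[0,0,0],46],[[0,-2,8],[0,0,0],46],[[0,-2,10.5],[0,0,0],40],[[0,-2,10.5],[0,0,0],30],[[0,-2,10.5],[0,0,0],18],[[0,-2,10.5],[0,0,0],18],[[0,-2,10.5],[0,0,0],18],[[0,-2,10.5],[0,0,0],18],[[0,-2,10.5],[0,0,0],18]]';  python3 -m jog '[[[0,0,-10],[0,0,0],18],[[0,0,-25],[0,0,0],18],[[0,0,-45],[0,0,0],18],[[0,0,-65],[0,0,0],18],[[0,0,-80],[0,0,0],18],[[0,0,-85],[0,0,0],18],[[0,0,-85],[0,0,0],18],[[0,0,-85],[0,0,0],18]]'; python3 -c "
from h import *
print(goto((452.5,-193.5),140,90.7))"
```

```text
t: 16.28
position: [452.0, 57.4, 56.2]
orientation: [1.0, -0.026, 0.002, -0.001]
contact_force: [-2.0, -0.8, 4.8]
opening: 22.5
t: 16.95
position: [451.6, 57.1, 141.1]
orientation: [1.0, -0.026, 0.002, -0.001]
contact_force: [-1.2, 0.3, -0.7]
opening: 22.4
(array([ 14.1, 250.2,   0.9]), array([-0.001, -0.004, -0.065]))
```

```bash
python3 -m jog '[[[1,20,0],[0,0,-0.01],18],[[3,50,0],[0,0,-0.02],18],[[5,85,0],[0,0,-0.03],18],[[7,120,0],[0,0,-0.04],18],[[9,155,0],[0,0,-0.05],18],[[11,190,0],[0,0,-0.06],18],[[13,220,0],[0,0,-0.065],18],[[14,240,0],[0,0,-0.065],18],[[14,250,0],[0,0,-0.065],18],[[14,250,0],[0,0,-0.065],18],[[14,250,0],[0,0,-0.065],18],[[14,250,0],[0,0,-0.065],18]]'; python3 -m jog '[[[0,0,20],[0,0,0],18],[[0,0,45],[0,0,0],18],[[0,0,75],[0,0,0],18],[[0,0,95],[0,0,0],18],[[0,0,108],[0,0,0],18],[[0,0,116],[0,0,0],18],[[0,0,121],[0,0,0],18],[[0,0,123],[0,0,0],18],[[0,0,123],[0,0,0],18]]'; python3 -m jog '[[[0,0,0.8],[0,0,0],18],[[0,0,1.2],[0,0,0],18],[[0,0,1.2],[0,0,0],18]]'
```

```text
t: 17.95
position: [452.3, -191.8, 140.4]
orientation: [1.0, 0.007, 0.002, -0.001]
contact_force: [-0.1, 0.4, -0.0]
opening: 22.3
t: 18.7
position: [453.0, -191.3, 17.6]
orientation: [1.0, 0.007, 0.002, -0.001]
contact_force: [-1.1, -0.6, -0.2]
opening: 22.3
t: 18.95
position: [453.3, -191.4, 16.9]
orientation: [1.0, 0.007, 0.002, -0.001]
contact_force: [-0.3, -0.2, -0.8]
opening: 22.7
```

```bash
python3 -m jog '[[[0,0,0.5],[0,0,0],18],[[0,0,0.6],[0,0,0],18],[[0,0,0.6],[0,0,0],24],[[0,0,0.6],[0,0,0],34],[[0,0,0.6],[0,0,0],34],[[0,0,-5],[0,0,0],34],[[0,0,-20],[0,0,0],40],[[0,0,-45],[0,0,0],50],[[0,0,-75],[0,0,0],60],[[0,0,-105],[0,0,0],70],[[0,0,-120],[0,0,0],72],[[0,0,-123],[0,0,0],72]]'; python3 - <<'E'
from meas import *
im=snap('top','t4'); hsv=cv2.cvtColor(im,cv2.COLOR_BGR2HSV)
cv2.imwrite('pics/t4c.png',cv2.resize(im[200:350,210:510],None,fx=2.6,fy=2.6))
m=mask(hsv,(8,80,90),(18,125,168),(290,255,380,300)); m=cv2.morphologyEx(m,cv2.MORPH_OPEN,np.ones((3,3)))
print(rect(m,"top",38)); print(readout.sense()['position'])
E
```

```text
t: 19.95
position: [454.2, -192.1, 143.4]
orientation: [1.0, 0.007, 0.004, 0.0]
contact_force: [0.6, -0.4, 0.5]
opening: 72.3
(array([449.1, 122.2]), array([158.7,  52.5]), 85.81)
[ 453.67255596 -192.02741443  142.19972394]
```

View pics/t4c.png

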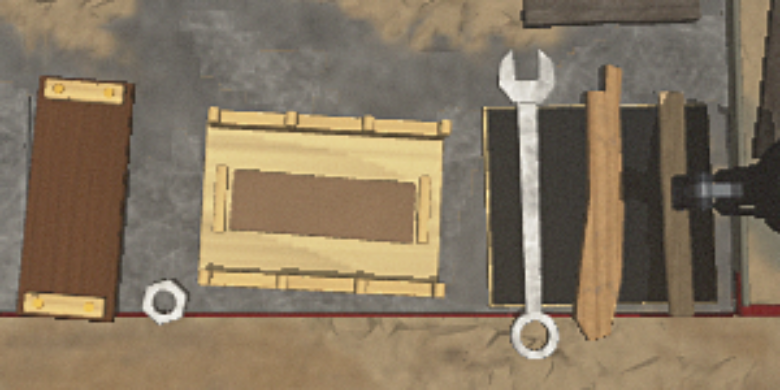

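All three tools lie clear on the mat, and the stone sits bare at (449,122), long axis 85.8°. Move above it with the jaws along x.

```bash
python3 -m jog '[[[0,-15,0],[0,0,-0.1],72],[[0,-40,0],[0,0,-0.2],72],[[0,-70,0],[0,0,-0.3],72],[[0,-100,0],[0,0,-0.4],72],[[0,-130,0],[0,0,-0.5],72],[[0,-160,0],[0,0,-0.62],72],[[0,-190,0],[0,0,-0.74],72],[[0,-220,0],[0,0,-0.86],72],[[-1,-250,0],[0,0,-0.98],72],[[-2,-280,0],[0,0,-1.1],72],[[-3,-302,0],[0,0,-1.22],72],[[-5,-314,0],[0,0,-1.34],72]]'; python3 -c "
from h import *
print(goto((449.1,122.2),140,-4.2),readout.sense()['joint_pos'])"
```

```text
t: 21.0
position: [443.6, 124.8, 141.4]
orientation: [0.777, 0.63, 0.003, 0.002]
contact_force: [1.0, -0.2, -0.2]
opening: 72.2
(array([-1.4,  5.9,  1.4]), array([ 0.007, -0.002, -0.135])) [ 0.23490823  0.25947296 -0.72906061  2.12928599  0.23807248  0.82457818
 -0.84748318]
```

```bash
python3 -m jog '[[[-1,3,0],[0.006,0,-0.07],72],[[-1.4,5.9,1],[0.006,0,-0.135],72],[[-1.4,5.9,1],[0.006,0,-0.135],72],[[-1.4,5.9,1],[0.006,0,-0.135],72],[[-1.4,5.9,1],[0.006,0,-0.135],72]]'; python3 -c "
from h import *
print(goto((449.1,122.2),17,-4.2))"
```

```text
t: 21.42
position: [448.6, 121.9, 140.0]
orientation: [0.733, 0.68, 0.001, -0.001]
contact_force: [-0.2, -0.5, -0.0]
opening: 71.8
(array([1.00e-01, 5.00e-01, 1.23e+02]), array([-0.   , -0.002, -0.003]))
```

```bash
python3 -m jog '[[[0,0.5,15],[0,0,0],72],[[0,0.5,35],[0,0,0],72],[[0,0.5,55],[0,0,0],72],[[0,0.5,75],[0,0,0],72],[[0,0.5,92],[0,0,0],72],[[0,0.5,105],[0,0,0],72],[[0,0.5,115],[0,0,0],72],[[0,0.5,121],[0,0,0],72],[[0,0.5,121],[0,0,0],72],[[0,0.5,121],[0,0,0],72]]'; python3 -m jog '[[[0,0,1],[0,0,0],60],[[0,0,1],[0,0,0],46],[[0,0,1],[0,0,0],46],[[0,0,1],[0,0,0],46],[[0,0,1],[0,0,0],46],[[0,0,1],[0,0,0],46]]'
```

```text
t: 22.25
position: [449.1, 122.2, 19.2]
orientation: [0.733, 0.68, 0.001, -0.001]
contact_force: [0.3, -0.3, 0.4]
opening: 71.9
t: 22.75
position: [449.6, 122.3, 19.0]
orientation: [0.734, 0.68, 0.001, -0.0]
contact_force: [-3.1, 0.3, 9.3]
opening: 50.7
```

Stone gripped. Lift it, then carry and turn it 90° toward the holder.

```bash
python3 -m jog '[[[0,0,-8],[0,0,0],46],[[0,0,-20],[0,0,0],46],[[0,0,-40],[0,0,0],46],[[0,0,-60],[0,0,0],46],[[0,0,-80],[0,0,0],46],[[0,0,-95],[0,0,0],46],[[0,0,-100],[0,0,0],46],[[0,0,-100],[0,0,0],46],[[0,0,-100],[0,0,0],46]]'; python3 -m jog '[[[10,0,0],[0,0,-0.08],46],[[25,-1,0],[0,0,-0.18],46],[[42,-2,0],[0,0,-0.28],46],[[60,-3,0],[0,0,-0.38],46],[[78,-4,0],[0,0,-0.48],46],[[96,-5,0],[0,0,-0.58],46],[[114,-6,0],[0,0,-0.68],46],[[132,-7,0],[0,0,-0.78],46],[[150,-7,0],[0,0,-0.88],46],[[165,-8,0],[0,0,-0.98],46],[[180,-8,0],[0,0,-1.06],46],[[190,-9,0],[0,0,-1.14],46]]'; python3 -c "
from h import *
print(goto((456.4,339.3),120,85.9),readout.sense()['joint_pos'])"
```

```text
t: 23.5
position: [449.4, 121.8, 119.1]
orientation: [0.734, 0.679, 0.001, 0.0]
contact_force: [-0.3, -0.8, -4.1]
opening: 50.4
t: 24.5
position: [454.3, 313.1, 118.1]
orientation: [0.249, 0.969, 0.001, -0.0]
contact_force: [0.3, -0.1, -3.8]
opening: 50.6
(array([10.8, 23.9, -1.9]), array([ 0.001, -0.001, -0.431])) [ 0.03555142  0.535241   -0.96238885  1.942648    0.54073115  0.94571787
 -0.12383756]
```

```bash
python3 -m jog '[[[2,5,0],[0,0,-0.09],46],[[4,10,0],[0,0,-0.18],46],[[7,15,0],[0,0,-0.27],46],[[9,20,0],[0,0,-0.36],46],[[10,23,0],[0,0,-0.43],46],[[10.8,23.9,0],[0,0,-0.431],46],[[10.8,23.9,0],[0,0,-0.431],46],[[10.8,23.9,0],[0,0,-0.431],46],[[10.8,23.9,0],[0,0,-0.431],46]]'; python3 -c "
from h import *
print(goto((456.4,339.3),40,85.9),readout.sense()['joint_pos'])"
```

```text
t: 25.25
position: [456.3, 339.0, 117.8]
orientation: [0.037, 0.999, 0.001, -0.0]
contact_force: [-0.2, -1.3, -5.1]
opening: 50.6
(array([-0.2,  0.3, 77.8]), array([ 0.001, -0.001, -0.002])) [ 0.04183466  0.60387942 -1.04528523  1.9031778   0.62090076  1.00204164
  0.21457835]
```

```bash
python3 -m jog '[[[0,0,15],[0,0,0],46],[[0,0,35],[0,0,0],46],[[0,0,55],[0,0,0],46],[[0,0,68],[0,0,0],46],[[0,0,75],[0,0,0],46],[[0,0,75],[0,0,0],46],[[0,0,75],[0,0,0],46]]'; python3 - <<'E'
from h import *
print(goto((456.4,339.3),23.5,85.9),readout.sense()['joint_pos'])
im=snap('scene','s6'); cv2.imwrite('pics/s6c.png',cv2.resize(im[180:340,190:350],None,fx=3.7,fy=3.7))
E
```

```text
t: 25.83
position: [456.1, 339.3, 42.9]
orientation: [0.037, 0.999, 0.001, -0.001]
contact_force: [0.1, 0.7, -3.5]
opening: 50.2
(array([-0.4,  0. , 19.4]), array([ 0.001, -0.001, -0.002])) [-0.02750603  0.69527373 -0.95591161  1.94613384  0.7333615   0.8942924
  0.12923084]
```

View pics/s6c.png

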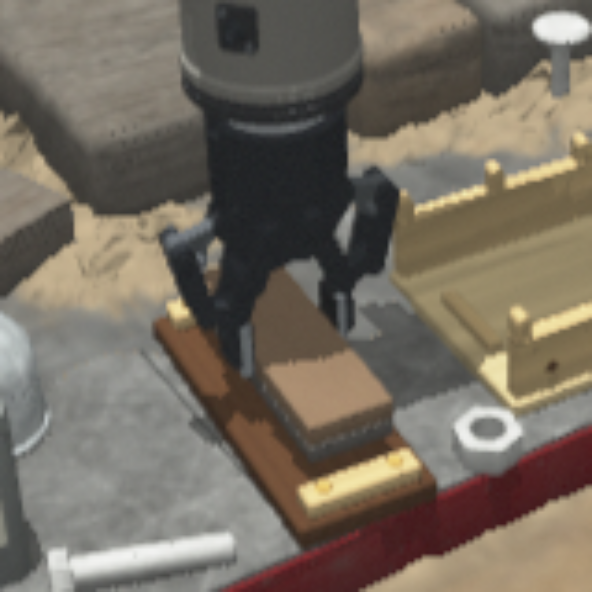

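The stone hangs lined up with the holder, its near end a little behind the near cleat (crop (360,480)). Lower it.

```bash
python3 -m jog '[[[0,0,6],[0,0,0],46],[[0,0,12],[0,0,0],46],[[0,0,16],[0,0,0],46],[[0,0,18],[0,0,0],46],[[0,0,18.5],[0,0,0],46],[[0,0,18.5],[0,0,0],46],[[0,0,18.5],[0,0,0],46]]'; python3 -m jog '[[[0,0,0.8],[0,0,0],46],[[0,0,1.2],[0,0,0],46],[[0,0,1.2],[0,0,0],46]]'
```

```text
t: 26.47
position: [456.4, 339.6, 25.0]
orientation: [0.037, 0.999, 0.001, -0.0]
contact_force: [0.4, -0.0, -4.0]
opening: 50.6
t: 26.72
position: [456.4, 339.6, 23.8]
orientation: [0.037, 0.999, 0.001, -0.0]
contact_force: [-0.2, 0.0, -4.1]
opening: 50.7
```

```bash
python3 -m jog '[[[0,0,0.5],[0,0,0],46],[[0,0,0.9],[0,0,0],46],[[0,0,0.9],[0,0,0],46]]'; python3 -m jog '[[[0,0,0],[0,0,0],54],[[0,0,0],[0,0,0],66],[[0,0,0],[0,0,0],70],[[0,0,0],[0,0,0],70],[[0,0,-5],[0,0,0],70],[[0,0,-20],[0,0,0],70],[[0,0,-45],[0,0,0],70],[[0,0,-75],[0,0,0],70],[[0,0,-95],[0,0,0],70],[[0,0,-105],[0,0,0],70],[[0,0,-110],[0,0,0],70]]'; python3 -c "
from h import *
print(goto((453,-191),140,-0),readout.sense()['joint_pos'])"
```

```text
t: 26.97
position: [456.5, 339.6, 23.1]
orientation: [0.037, 0.999, 0.001, 0.0]
contact_force: [-0.7, -0.6, 1.8]
opening: 50.2
t: 27.88
position: [457.0, 339.9, 135.5]
orientation: [0.037, 0.999, 0.001, 0.001]
contact_force: [-0.7, -0.0, 0.9]
opening: 70.3
(array([ -35.1, -529.8,   -6. ]), array([ 0.004, -0.   ,  1.497])) [ 0.05584742  0.58276435 -1.06337337  1.89014914  0.59816577  1.02513358
  0.23178961]
```

Stone released. I'll keep this wrist half-turn and move to the lath, checking the stone from the top camera on the way.

```bash
python3 -m jog '[[[-1,-20,0],[0,0,0],60],[[-3,-50,0],[0,0,-0.01],50],[[-6,-90,0],[0,0,-0.02],46],[[-8,-130,0],[0,0,-0.03],46],[[-11,-170,0],[0,0,-0.04],46],[[-14,-210,0],[0,0,-0.05],46],[[-16,-250,0],[0,0,-0.06],46],[[-19,-290,0],[0,0,-0.07],46],[[-22,-330,0],[0,0,-0.08],46],[[-25,-370,0],[0,0,-0.09],46],[[-28,-410,0],[0,0,-0.09],46],[[-30,-440,0],[0,0,-0.09],46]]'; python3 -c "
from h import *
print(goto((453.2,-191.4),140,90.8),readout.sense()['joint_pos'])
im=snap('top','t5'); cv2.imwrite('pics/t5c.png',cv2.resize(im[200:350,210:510],None,fx=2.6,fy=2.6))"
```

```text
t: 28.88
position: [453.5, -104.6, 133.8]
orientation: [-0.007, 1.0, 0.001, 0.001]
contact_force: [0.2, -0.9, 0.4]
opening: 46.2
(array([  1.5, -86.8,  -6.4]), array([0.002, 0.001, 0.   ])) [ 1.05778001  0.42450899 -1.14447659  2.10831245  0.49243717  0.90894833
  1.21645906]
```

View pics/t5c.png

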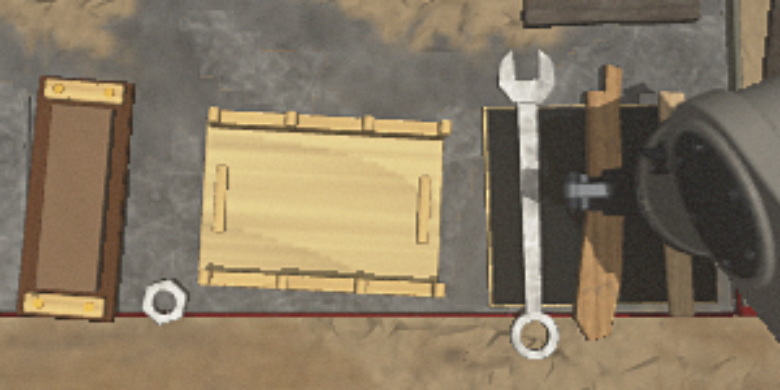

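The stone lies between the cleats. Joint 3 is drifting towards its −1.23 limit, so I'll undo the wrist half-turn on the way to the lath, and check the stone's position numerically.

```bash
python3 - <<'E'
from meas import *
im=cv2.imread('pics/t5.png'); hsv=cv2.cvtColor(im,cv2.COLOR_BGR2HSV)
f=lambda c:np.array(c)/2.6+[210,200]-.3
print("hsv",[hsv[int(f(c)[1]),int(f(c)[0])].tolist() for c in((75,200),(30,200),(120,200))])
m=mask(hsv,(8,80,128),(18,125,185),(212,236,268,320)); m=cv2.morphologyEx(m,cv2.MORPH_OPEN,np.ones((3,3)))
c=max(cv2.findContours(m,0,2)[0],key=cv2.contourArea); mm=np.zeros_like(m); cv2.drawContours(mm,[c],-1,255,-1)
k,P,w=axis(mm,42,range(246,310)); print("stone",rect(m,"top",42),np.degrees(np.arctan(k[0])),np.polyval(k,456),w)
E
python3 -m jog '[[[0,-5,-3],[0,0,0.11],46],[[0,-12,-6],[0,0,0.22],46],[[0,-20,-6],[0,0,0.33],46],[[0,-28,-6],[0,0,0.44],46],[[0,-36,-6],[0,0,0.55],46],[[0,-44,-6],[0,0,0.66],46],[[0,-52,-6],[0,0,0.77],46],[[0,-60,-6],[0,0,0.88],46],[[0,-68,-6],[0,0,0.99],46],[[0,-76,-6],[0,0,1.1],46],[[1,-84,-6],[0,0,1.21],46],[[1,-87,-6],[0,0,1.32],46]]'; python3 -c "
from h import *
s=readout.sense();print(s['joint_pos'],s['position'],s['orientation'])"
```

```text
hsv [[15, 101, 141], [13, 141, 110], [12, 126, 105]]
stone (array([455.6, 338.4]), array([158.1,  50.7]), -4.13) -4.048832298823773 338.2968646545375 51.22466683518971
t: 29.93
position: [452.5, -197.3, 138.7]
orientation: [0.612, 0.791, 0.0, -0.001]
contact_force: [-0.1, -0.4, 1.0]
opening: 46.1
[ 0.97335212  0.34613459 -0.80936584  2.05553094  0.32532993  0.86987914
  0.2339488 ] [ 452.48786387 -197.25923078  138.69970571] [ 6.11906207e-01  7.90929888e-01  3.77263055e-04 -7.50264871e-04]
```

Stone centre (455.6,338.4) at −4.1° against the holder's (456.4,339.3) at −4.1°: good. Continue turning back.

```bash
python3 -m jog '[[[0,0,0],[0,0,0.12],46],[[0,0,0],[0,0,0.24],46],[[0,0,0],[0,0,0.36],46],[[0,0,0],[0,0,0.48],46],[[0,0,0],[0,0,0.6],46],[[0,0,0],[0,0,0.72],46],[[0,0,0],[0,0,0.84],46],[[0,0,0],[0,0,0.96],46],[[0,0,0],[0,0,1.08],46],[[0,0,0],[0,0,1.2],46],[[0,0,0],[0,0,1.32],46],[[0,0,0],[0,0,1.44],46]]'; python3 -c "
from h import *
s=readout.sense();print(goto((453.3,-191.4),140,90.8),s['joint_pos'])"
```

```text
t: 30.93
position: [452.1, -197.0, 138.3]
orientation: [0.982, 0.188, -0.001, -0.001]
contact_force: [-1.0, 0.1, 0.5]
opening: 46.2
(array([ 3.2, -4.7, -1.7]), array([-0.002,  0.001,  0.365])) [ 0.7360826   0.28841587 -0.52358564  2.068348    0.19128804  0.83295556
 -1.09124327]
```

```bash
python3 -m jog '[[[1,-1,0],[0,0,0.12],40],[[2,-3,0],[0,0,0.24],40],[[3,-4.7,0],[0,0,0.365],40],[[3,-4.7,0],[0,0,0.365],40],[[3,-4.7,0],[0,0,0.365],40],[[3,-4.7,0],[0,0,0.365],40],[[3,-4.7,0],[0,0,0.365],40]]'; python3 -c "
from h import *
s=readout.sense();print(goto((453.3,-191.4),17,90.8))"
```

```text
t: 31.52
position: [453.0, -191.6, 138.1]
orientation: [1.0, 0.008, -0.001, -0.001]
contact_force: [-0.2, -0.6, 0.2]
opening: 39.9
(array([5.000e-01, 1.000e-01, 1.211e+02]), array([-0.002,  0.002,  0.003]))
```

```bash
python3 -m jog '[[[0,0,15],[0,0,0],40],[[0,0,35],[0,0,0],40],[[0,0,60],[0,0,0],40],[[0,0,85],[0,0,0],40],[[0,0,102],[0,0,0],40],[[0,0,112],[0,0,0],40],[[0,0,118],[0,0,0],40],[[0,0,121],[0,0,0],40],[[0,0,121],[0,0,0],40],[[0,0,121],[0,0,0],40]]'; python3 -m jog '[[[0,0,0.5],[0,0,0],30],[[0,0,0.5],[0,0,0],18],[[0,0,0.5],[0,0,0],18],[[0,0,0.5],[0,0,0],18],[[0,0,0.5],[0,0,0],18],[[0,0,0.5],[0,0,0],18],[[0,0,0.5],[0,0,0],18]]';  python3 -m jog '[[[0,0,-5],[0,0,0],18],[[0,0,-20],[0,0,0],18],[[0,0,-45],[0,0,0],18],[[0,0,-75],[0,0,0],18],[[0,0,-105],[0,0,0],18],[[0,0,-120],[0,0,0],18],[[0,0,-124],[0,0,0],18],[[0,0,-124],[0,0,0],18]]'; python3 -c "
from h import *
s=readout.sense();print(goto((452,57.4),140,87),s['joint_pos'])"
```

```text
t: 32.35
position: [453.2, -191.5, 17.8]
orientation: [1.0, 0.009, -0.0, -0.001]
contact_force: [-0.4, -0.7, 0.3]
opening: 39.7
t: 32.93
position: [453.8, -191.9, 18.4]
orientation: [1.0, 0.009, 0.0, -0.0]
contact_force: [-2.2, 0.1, 11.3]
opening: 22.4
t: 33.6
position: [454.4, -192.3, 144.0]
orientation: [1.0, 0.009, 0.002, 0.0]
contact_force: [0.4, -0.8, 0.5]
opening: 22.1
(array([   1.8, -249.7,    3.8]), array([ 0.001, -0.003,  0.069])) [ 0.67983342  0.26995067 -0.46924008  2.06926931  0.16369147  0.83393178
 -1.43862019]
```

```bash
python3 -m jog '[[[0,-20,0],[0,0,0.01],18],[[0,-50,0],[0,0,0.02],18],[[1,-85,0],[0,0,0.03],18],[[1,-120,0],[0,0,0.04],18],[[1,-155,0],[0,0,0.05],18],[[2,-190,0],[0,0,0.06],18],[[2,-220,0],[0,0,0.069],18],[[2,-240,0],[0,0,0.069],18],[[2,-250,0],[0,0,0.069],18],[[2,-250,0],[0,0,0.069],18],[[2,-250,0],[0,0,0.069],18]]';  python3 -c "
from h import *
s=readout.sense();print(goto((452.5,57.4),64,87),s['joint_pos'])"
```

```text
t: 34.52
position: [451.8, 57.3, 143.1]
orientation: [1.0, -0.026, 0.001, 0.0]
contact_force: [-0.6, -1.2, -1.5]
opening: 22.5
(array([ 0.6, -0.2, 79.1]), array([ 0.001, -0.002,  0.001])) [ 0.28400536  0.22998186 -0.61356092  2.14009235  0.18256995  0.81936475
 -2.06439073]
```

```bash
python3 -m jog '[[[0,0,15],[0,0,0],18],[[0.5,0,35],[0,0,0],18],[[0.5,0,55],[0,0,0],18],[[0.5,0,70],[0,0,0],18],[[0.5,0,78],[0,0,0],18],[[0.5,0,81],[0,0,0],18],[[0.5,0,83],[0,0,0],18],[[0.5,0,83],[0,0,0],18],[[0.5,0,83],[0,0,0],18]]'; python3 -m jog '[[[0,0,0.8],[0,0,0],18],[[0,0,1.2],[0,0,0],18],[[0,0,1.2],[0,0,0],18]]'
```

```text
t: 35.27
position: [452.8, 57.0, 60.8]
orientation: [1.0, -0.026, 0.001, 0.0]
contact_force: [-0.1, -0.0, -0.7]
opening: 22.3
t: 35.52
position: [453.1, 56.9, 59.9]
orientation: [1.0, -0.026, 0.002, 0.001]
contact_force: [0.4, 0.1, -0.3]
opening: 22.3
```

```bash
python3 -m jog '[[[0,0,0.8],[0,0,0],18],[[0,0,1.5],[0,0,0],18],[[0,0,1.5],[0,0,0],18]]'; python3 -m jog '[[[0,0,0],[0,0,0],24],[[0,0,0],[0,0,0],34],[[0,0,0],[0,0,0],36],[[0,0,-5],[0,0,0],36],[[0,0,-20],[0,0,0],36],[[0,0,-45],[0,0,0],40],[[0,0,-70],[0,0,0],46],[[0,0,-78],[0,0,0],50],[[0,0,-80],[0,0,0],50],[[0,0,-80],[0,0,0],50]]'; python3 -c "
from h import *
s=readout.sense();print(goto((433.2,-125.3),140,87),s['joint_pos'])"
```

```text
t: 35.77
position: [453.2, 56.9, 58.5]
orientation: [1.0, -0.026, 0.002, 0.001]
contact_force: [-0.2, -0.4, 1.9]
opening: 22.2
t: 36.6
position: [453.1, 56.8, 138.8]
orientation: [1.0, -0.026, 0.002, 0.001]
contact_force: [-0.2, -0.8, -0.1]
opening: 50.2
(array([-10.4, 182.9,  -1. ]), array([ 0.001, -0.005,  0.   ])) [ 0.28612279  0.23818962 -0.61687151  2.14316649  0.19393857  0.80824357
 -2.0744226 ]
```

```bash
python3 -m jog '[[[-1,20,0],[0,0,0],46],[[-3,50,0],[0,0,0],46],[[-5,85,0],[0,0,0],46],[[-7,120,0],[0,0,0],46],[[-9,150,0],[0,0,0],46],[[-10,172,0],[0,0,0],46],[[-10.4,183,0],[0,0,0],46],[[-10.4,183,0],[0,0,0],46],[[-10.4,183,0],[0,0,0],46],[[-10.4,183,0],[0,0,0],46]]'; python3 -c "
from h import *
s=readout.sense();print(goto((433.2,-125.3),17,87))"
```

```text
t: 37.43
position: [433.0, -124.5, 138.3]
orientation: [1.0, -0.026, 0.002, 0.0]
contact_force: [-0.0, 1.2, 0.4]
opening: 45.8
(array([ -0.2,   0.7, 121.3]), array([ 0.001, -0.004,  0.001]))
```

```bash
python3 -m jog '[[[0,0.7,15],[0,0,0],46],[[0,0.7,35],[0,0,0],46],[[0,0.7,60],[0,0,0],46],[[0,0.7,85],[0,0,0],46],[[0,0.7,102],[0,0,0],46],[[0,0.7,112],[0,0,0],46],[[0,0.7,118],[0,0,0],46],[[0,0.7,121],[0,0,0],46],[[0,0.7,121],[0,0,0],46],[[0,0.7,121],[0,0,0],46]]'; python3 -m jog '[[[0,0,0.5],[0,0,0],40],[[0,0,0.5],[0,0,0],28],[[0,0,0.5],[0,0,0],28],[[0,0,0.5],[0,0,0],28],[[0,0,0.5],[0,0,0],28],[[0,0,0.5],[0,0,0],28],[[0,0,0.5],[0,0,0],28]]';  python3 -m jog '[[[0,0,-5],[0,0,0],28],[[0,0,-20],[0,0,0],28],[[0,0,-45],[0,0,0],28],[[0,0,-75],[0,0,0],28],[[0,0,-105],[0,0,0],28],[[0,0,-120],[0,0,0],28],[[0,0,-124],[0,0,0],28],[[0,0,-124],[0,0,0],28]]'; python3 -c "
from h import *
s=readout.sense();print(goto((430.2,119.4),140,83),s['joint_pos'])"
```

```text
t: 38.27
position: [433.9, -125.2, 17.9]
orientation: [1.0, -0.025, 0.002, 0.0]
contact_force: [-0.0, 0.1, 0.0]
opening: 46.2
t: 38.85
position: [434.5, -125.7, 18.5]
orientation: [1.0, -0.026, 0.003, 0.001]
contact_force: [-2.8, -0.5, 15.8]
opening: 30.7
t: 39.52
position: [434.3, -125.8, 143.9]
orientation: [1.0, -0.026, 0.004, 0.002]
contact_force: [-0.1, 0.3, -1.5]
opening: 30.5
(array([ -17. , -244.7,    3. ]), array([ 0.003, -0.009,  0.07 ])) [ 0.60953867  0.20601041 -0.5192294   2.15546743  0.14507407  0.80286363
 -1.62395018]
```

```bash
python3 -m jog '[[[-1,-20,0],[0,0,0.01],28],[[-3,-50,0],[0,0,0.02],28],[[-5,-85,0],[0,-0.004,0.03],28],[[-7,-120,0],[0,-0.008,0.04],28],[[-10,-155,0],[0.003,-0.008,0.05],28],[[-12,-190,0],[0.003,-0.008,0.06],28],[[-14,-220,0],[0.003,-0.008,0.07],28],[[-15,-238,0],[0.003,-0.008,0.07],28],[[-15.6,-245,0],[0.003,-0.008,0.07],28],[[-15.6,-245,0],[0.003,-0.008,0.07],28],[[-15.6,-245,0],[0.003,-0.008,0.07],28]]';  python3 -c "
from h import *
s=readout.sense();print(goto((431.6,119.4),62,83),s['joint_pos'])"
```

```text
t: 40.43
position: [431.1, 118.9, 142.2]
orientation: [0.998, -0.061, -0.0, 0.0]
contact_force: [-0.3, -0.2, -0.9]
opening: 30.5
(array([ 0.5, -0.6, 80.2]), array([0., 0., 0.])) [ 0.19477942  0.22785387 -0.67190875  2.15330571  0.19365306  0.81869427
 -2.29057616]
```

```bash
python3 -m jog '[[[0.5,-0.6,15],[0,0,0],28],[[0.5,-0.6,35],[0,0,0],28],[[0.5,-0.6,55],[0,0,0],28],[[0.5,-0.6,70],[0,0,0],28],[[0.5,-0.6,77],[0,0,0],28],[[0.5,-0.6,80],[0,0,0],28],[[0.5,-0.6,82],[0,0,0],28],[[0.5,-0.6,82],[0,0,0],28],[[0.5,-0.6,82],[0,0,0],28]]'; python3 -m jog '[[[0,0,0.8],[0,0,0],28],[[0,0,1.2],[0,0,0],28],[[0,0,1.2],[0,0,0],28]]'
```

```text
t: 41.18
position: [432.0, 119.3, 60.8]
orientation: [0.998, -0.061, 0.0, 0.0]
contact_force: [0.0, 0.3, -1.6]
opening: 30.4
t: 41.43
position: [432.3, 119.2, 59.9]
orientation: [0.998, -0.061, 0.001, 0.0]
contact_force: [-0.5, -0.7, -2.0]
opening: 30.5
```

```bash
python3 -m jog '[[[-0.5,0,0.8],[0,0,0],28],[[-0.5,0,1.6],[0,0,0],28],[[-0.5,0,1.6],[0,0,0],28]]'; python3 -m jog '[[[0,0,0],[0,0,0],34],[[0,0,0],[0,0,0],44],[[0,0,0],[0,0,0],46],[[0,0,-5],[0,0,0],46],[[0,0,-20],[0,0,0],46],[[0,0,-45],[0,0,0],46],[[0,0,-70],[0,0,0],40],[[0,0,-78],[0,0,0],36],[[0,0,-80],[0,0,0],36],[[0,0,-80],[0,0,0],36]]'; python3 -c "
from h import *
s=readout.sense();print(goto((453.8,-61.8),140,90.8),s['joint_pos'])"
```

```text
t: 41.68
position: [431.9, 119.3, 58.6]
orientation: [0.998, -0.061, 0.001, 0.0]
contact_force: [-1.9, -1.1, 6.8]
opening: 30.7
t: 42.52
position: [432.0, 119.1, 138.9]
orientation: [0.998, -0.062, 0.001, 0.0]
contact_force: [0.2, 0.0, -0.7]
opening: 36.0
(array([ 43.8, 176.9,  -1. ]), array([ 0.   , -0.003, -0.137])) [ 0.19647295  0.23436635 -0.6762027   2.15612542  0.20430025  0.80978777
 -2.30177999]
```

Now the spanner.

```bash
python3 -m jog '[[[4,20,0],[0,0,-0.02],36],[[12,50,0],[0,0,-0.04],36],[[20,85,0],[0,0,-0.07],36],[[28,120,0],[0,0,-0.1],36],[[36,147,0],[0,0,-0.12],36],[[42,167,0],[0,0,-0.137],36],[[43.8,177,0],[0,0,-0.137],36],[[43.8,177,0],[0,0,-0.137],36],[[43.8,177,0],[0,0,-0.137],36],[[43.8,177,0],[0,0,-0.137],36]]'; python3 -c "
from h import *
s=readout.sense();print(goto((453.8,-61.8),17,90.8))"
```

```text
t: 43.35
position: [453.4, -60.7, 138.5]
orientation: [1.0, 0.007, 0.001, -0.0]
contact_force: [0.7, -0.6, 0.0]
opening: 35.9
(array([  0.2,   1.2, 121.5]), array([ 0.   , -0.002,  0.001]))
```

```bash
python3 -m jog '[[[0,1.2,15],[0,0,0],36],[[0,1.2,35],[0,0,0],36],[[0,1.2,60],[0,0,0],36],[[0,1.2,85],[0,0,0],36],[[0,1.2,102],[0,0,0],36],[[0,1.2,112],[0,0,0],36],[[0,1.2,118],[0,0,0],36],[[0,1.2,121.5],[0,0,0],36],[[0,1.2,121.5],[0,0,0],36],[[0,1.2,121.5],[0,0,0],36]]'; python3 -m jog '[[[0,0,0.8],[0,0,0],28],[[0,0,0.8],[0,0,0],14],[[0,0,0.8],[0,0,0],14],[[0,0,0.8],[0,0,0],14],[[0,0,0.8],[0,0,0],14],[[0,0,0.8],[0,0,0],14],[[0,0,0.8],[0,0,0],14]]';  python3 -m jog '[[[0,0,-5],[0,0,0],14],[[0,0,-20],[0,0,0],14],[[0,0,-45],[0,0,0],14],[[0,0,-75],[0,0,0],14],[[0,0,-105],[0,0,0],14],[[0,0,-120],[0,0,0],14],[[0,0,-124],[0,0,0],14],[[0,0,-124],[0,0,0],14]]'; python3 -c "
from h import *
s=readout.sense();print(goto((452.9,186.6),140,86),s['joint_pos'])"
```

```text
t: 44.18
position: [454.1, -61.7, 17.7]
orientation: [1.0, 0.008, 0.001, 0.0]
contact_force: [0.3, 0.3, 0.5]
opening: 36.3
t: 44.77
position: [454.7, -61.8, 17.7]
orientation: [1.0, 0.007, 0.002, 0.0]
contact_force: [-2.3, 0.9, 11.7]
opening: 14.8
t: 45.43
position: [454.6, -62.1, 142.7]
orientation: [1.0, 0.007, 0.003, 0.001]
contact_force: [0.2, -0.4, -2.6]
opening: 15.3
(array([   1.9, -248.7,    2.3]), array([ 0.001, -0.006,  0.084])) [ 0.53338285  0.23163398 -0.59968557  2.13742097  0.18175611  0.81404212
 -1.73492711]
```

```bash
python3 -m jog '[[[0,-20,0],[0,0,0.01],14],[[0,-50,0],[0,-0.003,0.02],14],[[1,-85,0],[0,-0.006,0.03],14],[[1,-120,0],[0,-0.006,0.04],14],[[2,-155,0],[0,-0.006,0.05],14],[[2,-190,0],[0,-0.006,0.065],14],[[3,-220,0],[0,-0.006,0.084],14],[[3,-240,0],[0,-0.006,0.084],14],[[3,-249,0],[0,-0.006,0.084],14],[[3,-249,0],[0,-0.006,0.084],14],[[3,-249,0],[0,-0.006,0.084],14]]';  python3 -c "
from h import *
s=readout.sense();print(goto((453.8,186.6),62,86),s['joint_pos'])"
```

```text
t: 46.35
position: [453.4, 186.3, 141.2]
orientation: [0.999, -0.034, -0.001, 0.001]
contact_force: [0.5, 0.0, -3.2]
opening: 15.5
(array([ 0.6, -0.5, 79.2]), array([0.002, 0.002, 0.001])) [ 0.07990472  0.3096511  -0.69565768  2.06439617  0.2624823   0.85636933
 -2.40640212]
```

```bash
python3 -m jog '[[[0.5,0,15],[0,0,0],14],[[0.5,0,35],[0,0,0],14],[[0.5,0,55],[0,0,0],14],[[0.5,0,70],[0,0,0],14],[[0.5,0,77],[0,0,0],14],[[0.5,0,79],[0,0,0],14],[[0.5,0,81],[0,0,0],14],[[0.5,0,81],[0,0,0],14],[[0.5,0,81],[0,0,0],14]]'; python3 -m jog '[[[0,0,0.8],[0,0,0],14],[[0,0,1.4],[0,0,0],14],[[0,0,1.4],[0,0,0],14]]'; python3 -m jog '[[[0,0,0.6],[0,0,0],14],[[0,0,1.2],[0,0,0],14],[[0,0,1.2],[0,0,0],14]]'
```

```text
t: 47.1
position: [454.2, 186.1, 60.8]
orientation: [0.999, -0.035, -0.0, 0.001]
contact_force: [-0.6, 0.6, -2.7]
opening: 15.0
t: 47.35
position: [454.4, 186.0, 59.8]
orientation: [0.999, -0.035, -0.0, 0.001]
contact_force: [-0.4, 0.8, -2.3]
opening: 15.3
t: 47.6
position: [454.3, 186.1, 58.5]
orientation: [0.999, -0.035, -0.0, 0.001]
contact_force: [-0.6, 1.0, -1.9]
opening: 15.1
```

```bash
python3 -m jog '[[[0,0,0.6],[0,0,0],14],[[0,0,1.2],[0,0,0],14],[[0,0,1.2],[0,0,0],14]]'; python3 -m jog '[[[0,0,0.2],[0,0,0],14],[[0,0,0.2],[0,0,0],22],[[0,0,0],[0,0,0],34],[[0,0,0],[0,0,0],36],[[0,0,-5],[0,0,0],36],[[0,0,-20],[0,0,0],36],[[0,0,-45],[0,0,0],36],[[0,0,-70],[0,0,0],36],[[0,0,-90],[0,0,0],36],[[0,0,-100],[0,0,0],36],[[0,0,-100],[0,0,0],36]]'
```

```text
t: 47.85
position: [454.4, 186.1, 57.7]
orientation: [0.999, -0.035, 0.0, 0.001]
contact_force: [-4.0, -1.8, 11.5]
opening: 15.3
t: 48.77
position: [455.5, 186.7, 159.9]
orientation: [0.999, -0.035, 0.002, 0.001]
contact_force: [0.9, 0.2, -0.4]
opening: 35.8
```

```bash
python3 -m jog '[[[1,20,0],[0,0,0],36],[[3,50,0],[0,0,0],36],[[5,85,0],[0,0,0],36],[[7,120,0],[0,0,0],36],[[9,155,0],[0,0,0],36],[[11,190,0],[0,0,0],36],[[14,225,0],[0,0,0],36],[[17,260,0],[0,0,0],36],[[20,295,0],[0,0,0],36],[[22,330,0],[0,0,0],36],[[24,360,0],[0,0,0],36],[[26,380,0],[0,0,0],36]]'; python3 - <<'E'
from meas import *
im=snap('top','t6'); hsv=cv2.cvtColor(im,cv2.COLOR_BGR2HSV); cv2.imwrite('pics/t6c.png',cv2.resize(im[200:350,210:510],None,fx=2.6,fy=2.6))
s=snap('scene','s7'); cv2.imwrite('pics/s7c.png',cv2.resize(s[190:330,220:420],None,fx=4,fy=4))
i0=cv2.imread("pics/top0.png")
for n,I in(("before",i0),("after",im)):
    hsv=cv2.cvtColor(I,cv2.COLOR_BGR2HSV)
    sp=mask(hsv,(0,0,165),(180,45,255),(290,210,322,345)); la=mask(hsv,(13,60,150),(18,105,255),(356,230,374,325))
    pu=cv2.morphologyEx(mask(hsv,(11,95,165),(18,150,255),(320,222,352,335)),cv2.MORPH_OPEN,np.ones((3,3)))
    print(n,"span",rect(sp,"top",64),"push",rect(pu,"top",70))
    for q,m,z,rows in(("span",sp,64,range(245,312)),("lath",la,65,range(240,318))):
        l,P,w=axis(m,z,rows); print(q,np.degrees(np.arctan(l[0])),np.polyval(l,450))
    c=np.where(la.any(1))[0]; print("lath rows",c.min(),c.max())
E
```

```text
t: 49.77
position: [453.8, -197.3, 159.4]
orientation: [0.999, -0.036, 0.001, 0.001]
contact_force: [-0.1, 0.4, 0.2]
opening: 35.9
before span (array([452.9, 185.8]), array([272.6,  47.3]), -2.96) push (array([451.8, 116.9]), array([239.4,  35.9]), -9.14)
span -3.8851421147455243 187.57566143987856
lath -2.793055014637859 56.835597660008006
lath rows 233 324
after span (array([453.4, 183.5]), array([273.3,  47.4]), -2.91) push (array([452.2, 116.1]), array([239.7,  36.6]), -8.9)
span -3.981948979774109 185.09294044584635
lath -2.7875871398254723 56.08337893675538
lath rows 232 324
```

View pics/t6c.png

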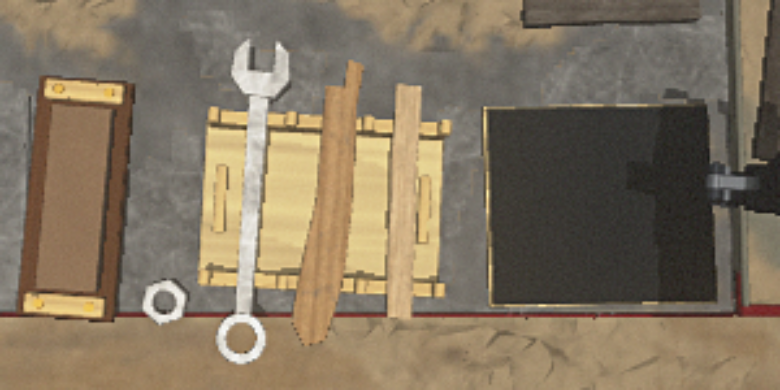

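View pics/s7c.png

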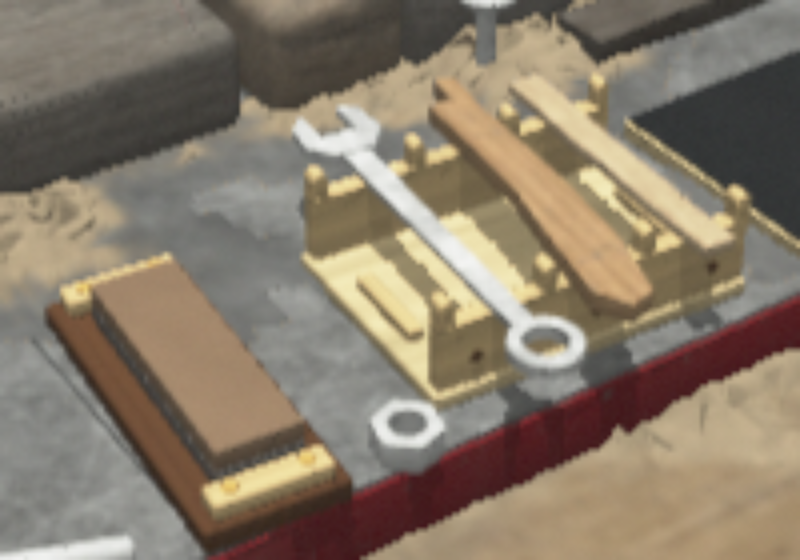

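Every tool lies flat in its own notch and the stone is between the cleats (crop (75,200)). I'll check the bystanders quickly, then hand in.

```bash
python3 - <<'E'
from h import *
from workcell import ticket
a,b=cv2.imread("pics/top0.png"),cv2.imread("pics/top0.png" if 0 else "pics/t6.png")
print("bystander diff",np.abs(a[195:310,90:205].astype(int)-b[195:310,90:205]).mean())
print(ticket.hand_in())
E
```

```text
bystander diff 2.7401386263390046
the job is handed in; nothing more can be done
None
```

I laid the spanner, push stick and lath on the mat, set the whetstone in its holder, and put each tool back in its own notch. I handed in at about 50 s of the 141 s allowed.

**Stone:** the top camera put its centre at about (455.6, 338.4) mm. The holder measured (456.4, 339.3), so they agree to about 1 mm. Both lie at −4.1°, and the last two pictures show the stone between the cleats.

**Tools:** all three lie flat in their original notches.

| Tool | Shift from starting position | Change in angle |
|---|---|---|
| Lath | 0.8 mm | under 0.1° |
| Push stick | 0.9 mm | about 0.2° |
| Spanner | 2.5 mm sideways | about 0.1° |

**Disagreement:** my different measurements of the holder's centre line differ by about 2 mm (y from 337.8 to 339.6), so the stone's centring is known only to about that.

**Oil can and bottle:** the area around them in the top view looked nearly the same at the end as at the start (mean pixel difference 2.7). The arm never went near them.

**Forces and joints:** the highest force I read was about 16 N. Joint 3 drifted to −1.14 of its −1.23 limit once, so I turned the wrist back before going on.

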